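# Mock up the sign: lean the panel, hold the butterfly above it

### The job

Mock up the new shop sign for the painter across the table. First take the white rectangular panel out of its slotted block, stand it on the ledge of the little tabletop easel so that it leans back against the crossbar, centred and square to it, and let go of it. Then pull the butterfly cut-out out of its block and hold it in the air as the sign's crest: right way up, its foot centred about 3 cm above the panel's top edge, in the same plane and with the same lean as the panel, touching neither panel nor easel; finish still holding it there, and leave the other cut-outs and everything else on the table undisturbed.

Things in the scene. Friction and masses are not known exactly. Their poses are not given: they have to be found in the camera images.
- panel: the rectangular sign panel, plain white, both faces alike, 12 mm thick, 130 mm wide, 160 mm high, about 150 g. Starts standing upright in the long slot of its block, underside 10 mm and top edge 170 mm above the table. Origin: centre of its underside; x = normal to its face, y = along its width, z = up along the panel.
- panel_block: fixed wooden block holding the panel at the start, 60 x 160 mm, 35 mm high; slot along its y, 132.5 x 14.5 mm, 25 mm deep. Origin: centre of its underside.
- panel_top (a point): centre of the panel's top edge, 160 mm along the panel's z from its origin; axes as the panel's.
- easel: low brown wooden tabletop easel, fixed: base board 150 mm wide, 8 mm thick (the ledge), two posts, a level crossbar 130 mm wide with its top 85 mm above the table. Origin: on the table under the middle of the crossbar's front face; x = level, from crossbar out over the ledge, away from the robot; y = along the crossbar; z = up. The panel goes on the +x side.
- easel_bar (a point): middle of the crossbar's top front edge (easel x = 0, z = 85 mm), against which the panel's back leans.
- easel_ledge (a point): where the panel's lower back edge may stand: middle of the ledge, easel x = 28 mm, z = 8 mm. There the panel leans 20 degrees back from upright. The clear ledge runs from x = 0 to a low lip (x = 46 to 55 mm, top at z = 16 mm); slid out to the lip the panel leans about 24 degrees.
- butterfly: the butterfly cut-out: straight body 24 mm wide, 110 mm high, two round wings a side (118 mm across), two wire feelers 16 mm long on top, 60 g. Flat parallel faces, free to grip at the top. Plywood 12 mm thick, foot 40 mm wide in the slot of its own block. Origin: centre of the foot's underside, 10 mm above the table at the start; x = normal to the face, y = width, z = up.
- butterfly_block: fixed wooden block holding the butterfly, 60 x 70 mm, 35 mm high; slot along its y, 42.5 x 14.5 mm, 25 mm deep. The blocks of cloud and star are alike. Origin: centre of its underside.
- cloud: the cloud cut-out (three round lobes, 114 mm wide, 108 mm high), to be left alone. Plywood 12 mm thick, foot 40 mm wide in the slot of its own block. Origin: centre of the foot's underside, 10 mm above the table at the start; x = normal to the face, y = width, z = up.
- star: the star cut-out (eight points, 79 mm across, 110 mm high), to be left alone. Plywood 12 mm thick, foot 40 mm wide in the slot of its own block. Origin: centre of the foot's underside, 10 mm above the table at the start; x = normal to the face, y = width, z = up.
- jar: clear screw jar, 66 mm across, 85 mm high; loose bystander standing or lying on the table, origin at the centre of its underside, to be left alone
- tub: low blue plastic paint tub, 64 mm across, 45 mm high; loose bystander standing or lying on the table, origin at the centre of its underside, to be left alone
- can: steel paint can, 60 mm across, 110 mm high; loose bystander standing or lying on the table, origin at the centre of its underside, to be left alone
- tape: roll of yellow tape lying flat, 90 mm across, 24 mm high; loose bystander standing or lying on the table, origin at the centre of its underside, to be left alone
- sander: cork sanding block 100 x 50 x 30 mm; loose bystander standing or lying on the table, origin at the centre of its underside, to be left alone
- brush: paint brush lying on the table; origin on its underside; loose bystander, to be left alone

How it is judged:
By the outcome, as a careful person would: the job done as asked, in the order asked, and still so for the second after the job is handed in, while the arm keeps its last pose, push and grip.
It also fails if it takes over 61 s, if anything falls off the work surface, if the arm or the gripper's body presses on something with over 40 N, if the wrist force passes 120 N, or if a joint passes its speed limit or range.

### The arm

A 6-joint arm with a two-finger parallel gripper is mounted at the origin on the work surface. World frame = base frame: x ahead of the robot, y to its left, z up, the work surface at z = 0. Lengths are in m, angles in rad, forces in N, time in s.
With the tool pointing down it reaches from about 0.375 to 0.975 m from the base axis. Payload 3.8 kg.
Tool frame: the origin (TCP) lies at the centre of the arm's flange, where the gripper is bolted on; the fingertips stand 173 mm ahead of it and the grasp point (between the pads) lies 155 mm ahead of it (bot.tip_reach is the distance from the TCP to the fingertips, in m); z points along the fingers, y is the line along which they close (so a half turn about z gives the same grasp; the last joint's range is limited). The gripper opens to 85 mm and grips with 20 to 120 N. Pads are 22 mm wide; open, the fingers measure 114 mm over their backs; the gripper's body (76 mm by 85 mm) begins 54 mm behind the grasp point. The pads swing forward as they close: fully open they stand 13 mm farther back than shut.
Start: joints at [-1.35, 0.264, 1.604, -0, 1.274, -0.037], TCP at [0.172, -0.653, 0.405] pointing down, gripper open.
Joint ranges: [-2.63, 2.63], [-0.94, 2.18], [0.31, 2.57], [-1.31, 4.45], [0, 2.66], [-2.55, 2.55]. Speed limits (rad/s): [2.57, 2.57, 3.14, 3.14, 3.14, 3.14].

### API

Orientations are given as a rotation vector (axis times angle).
In Python, from workcell import bot gives the robot as it stands.
- The arm moves only by the tool drive_tool, never from a script. Its arguments are lists of equal length, an entry for each row: "claw": the finger opening in mm, from 0 to 85.4; "slide": the shift along the world's x, y, z each as a share of 0.5 m, from -1 to 1, a list of three; "yaw": the turn about the world's z as a share of 180 degrees, from -1 to 1. A call has 1 to 8 rows; each row is the pose to reach, as a shift and turn from the pose commanded when the call began, turning the shorter way round; what a row does not reach only later rows make up. A row lasts 1/12 s, in which the tool goes at most 41.7 mm and 7.16 degrees, less where a joint would pass 70% of its speed; a pose out of reach is approached as far as the arm can. A call with a number of a shift or a turn outside -1 to 1 is refused whole. A call with a gripper value outside its range is refused whole. The fingers move at their own pace and stop on an object; "newtons" is the grip in N (left out, the last holds). Time passes only in rows, so rows that repeat a pose let the fingers close. It gives the time, the measured TCP pose, the force, the opening and the grip force at its end, in the units of the state.
- bot.read_state(): the state, without advancing time (a new reading comes with each control period).
- bot.read_camera(name): name is "side" or "top"; returns a dict with "color" (384x512x3 uint8, red, green, blue), "depth" (384x512 float32, m along the optical axis (not along the pixel's ray), 0 where there is no reading), "mtx" (3x3 intrinsics, pixels), "eye" and "rotation" of the camera in the world. Camera axes: x right, y up, looking along -z (the intrinsics and any distortion apply to the point x, -y, -z); pixel columns grow to the right and rows downward; lengths in m; the calibration is good to about 2 mm. A picture is of the moment at which its call begins.
- bot.finish_job(): hands the job in; it is judged then, once.
The state is a dict: "time": time; "q": joint angles; "joint_vel": joint speeds; "joint_torque": joint torques, N m; "tool_pos": TCP position; "tcp_rot": TCP orientation; "wrist_force": force on the tool from outside, world axes, zero at the start; "torque": the same for the moment, N m; "width": opening from 0.0 (shut) to 1.0 (fully open); "grip_force": force on a finger pad.
Only numpy, scipy, OpenCV 4.12 (cv2) and the standard library are available. Lean on these libraries where they do the work, as an engineer would, in place of code of your own. Each camera call takes 0.05 s, during which the arm holds its last target. There are 200 camera calls.

## Working session

There is one attempt and no reset: what is moved stays moved. The work goes in short steps, Python scripts to look and compute and a tool call to move; the robot and the scene stay as the last step left them, time stands still between calls to the robot, and variables do not carry over. Pictures are saved under pics/ and viewed, at most 10 in all, crops included, and the job is handed in when it is done.

Besides the shell and the picture viewer there is one more tool, called after "Call:" as name(argument=value, ...) on one line, values as JSON. drive_tool: Moves the arm, as the interface text tells. Shift numbers are shares of 0.5 m and turn numbers shares of 180 degrees, none past 1 either way. Its arguments: {"type":"object","properties":{"claw":{"type":"array","items":{"type":"number"}},"slide":{"type":"array","items":{"type":"array","items":{"type":"number"}}},"yaw":{"type":"array","items":{"type":"number"}},"newtons":{"type":"number"}},"required":["claw","slide","yaw"]}

```bash
ls; mkdir -p pics
cat > h.py <<'E'
import numpy as np, cv2, pickle
from workcell import bot
def shot(n):
    c=bot.read_camera(n); return c
def cloud(c):
    d=c['depth']; v,u=np.mgrid[:d.shape[0],:d.shape[1]]
    K=c['mtx']; x=(u-K[0,2])/K[0,0]*d; y=(v-K[1,2])/K[1,1]*d
    P=np.stack([x,-y,-d],-1); W=P@np.array(c['rotation']).T+np.array(c['eye'])
    W[d==0]=np.nan; return W
E
python3 - <<'E'
from h import *
for n in ['side','top']:
    c=shot(n); print(n,{k:(np.array(v).round(3).tolist() if k not in('color','depth') else v.shape) for k,v in c.items()})
    cv2.imwrite(f'pics/{n}0.png',cv2.resize(c['color'][:,:,::-1],(800,600)))
    pickle.dump(c,open(f'{n}0.pkl','wb'))
print(bot.read_state())
E
```

```text
pics
side {'color': (384, 512, 3), 'depth': (384, 512), 'mtx': [[371.05, 0.0, 256.25], [0.0, 371.05, 198.845], [0.0, 0.0, 1.0]], 'eye': [0.378, -0.703, 0.808], 'rotation': [0.785, -0.095, -0.265]}
top {'color': (384, 512, 3), 'depth': (384, 512), 'mtx': [[411.037, 0.0, 252.738], [0.0, 411.037, 195.768], [0.0, 0.0, 1.0]], 'eye': [0.312, -0.016, 1.332], 'rotation': [0.142, -0.158, -1.559]}
{'time': 0.1, 'q': array([-1.34991136e+00,  2.64693917e-01,  1.60522108e+00, -1.02618839e-05,
        1.27373353e+00, -3.69075653e-02]), 'joint_vel': array([ 0.00109776, -0.00235825, -0.00146843, -0.00057855,  0.00148319,
       -0.00123466]), 'joint_torque': array([-1.83358361e-04, -5.16707683e+01, -3.68588698e+01, -3.89273441e-05,
        6.33580945e-03,  2.01539564e-05]), 'tool_pos': array([ 0.17201347, -0.6523979 ,  0.40348416]), 'tcp_rot': array([-3.11350124e+00, -4.03560862e-01,  3.11786264e-04]), 'wrist_force': array([-0.88229379,  0.79273753,  0.40315175]), 'torque': array([ 0.01786319, -0.02191041,  0.02471666]), 'grip_force': 0.0, 'width': 1.0010839455526925}
```

View pics/side0.png

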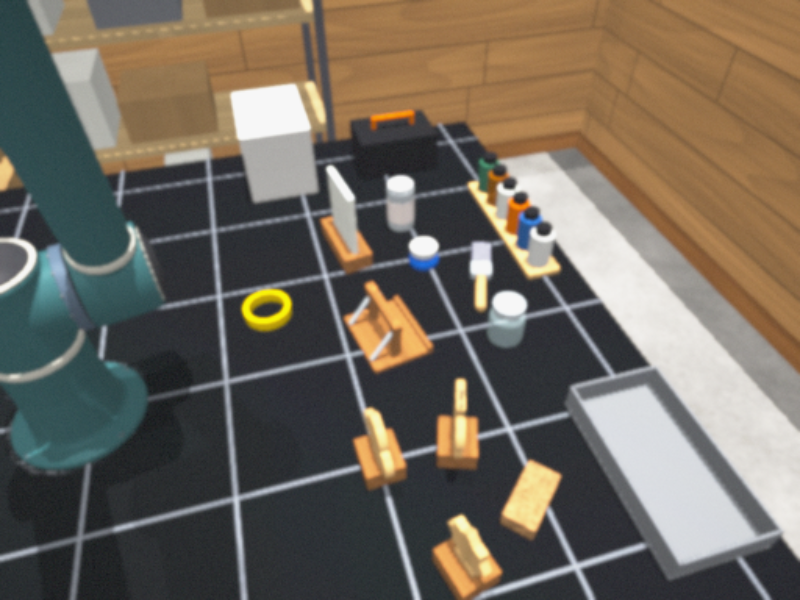

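View pics/top0.png

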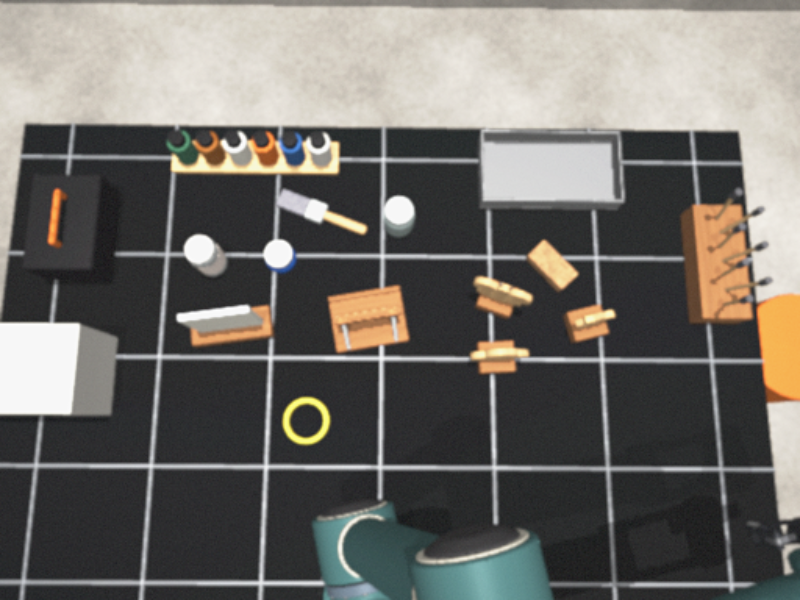

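The two views show the panel at about (225,320) in top0, the easel at (368,318), and three cut-outs at (503,290), (593,320) and (498,355). I need to know which cut-out is the butterfly and what its head looks like.

Run:
```python
from h import *
s=pickle.load(open('side0.pkl','rb'));t=pickle.load(open('top0.pkl','rb'))
a=s['color'][235:385,215:365,::-1];b=t['color'][170:250,295:400,::-1]
a=cv2.resize(a,(400,400),interpolation=cv2.INTER_CUBIC);b=cv2.resize(b,(400,305),interpolation=cv2.INTER_CUBIC)
o=np.zeros((400,800,3),np.uint8);o[:,:400]=a;o[:305,400:]=b
cv2.imwrite('pics/crop.png',o)
```

```text
(no output)
```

View pics/crop.png

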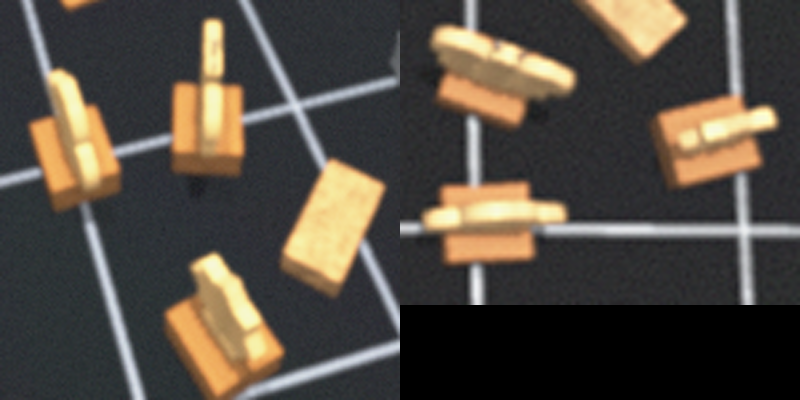

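The butterfly is the cut-out at crop (500,60), which is top0 (503,290): its two feelers show as dark dots on top. The lower one is the cloud and the right one the star. Next I measure points from both calibrated views.

```bash
sed -i 's/np.array(c\[.rotation.\]).T/cv2.Rodrigues(np.array(c["rotation"],float))[0].T/' h.py
cat >> h.py <<'E'
def roi(c,u0,u1,v0,v1):  # limits in 800x600 picture
    W=cloud(c); k=.64
    a,b,e,f=[int(x*k) for x in (u0,u1,v0,v1)]
    return W[e:f,a:b].reshape(-1,3),c['color'][e:f,a:b].reshape(-1,3)
def rect(P):
    r=cv2.minAreaRect((P[:,:2]*1000).astype(np.float32)); return np.round(r[0],1),np.round(r[1],1),round(r[2],1)
E
python3 - <<'E'
from h import *
s=pickle.load(open('side0.pkl','rb'));t=pickle.load(open('top0.pkl','rb'))
R={'panel':[(s,310,380,150,280),(t,165,285,295,355)],'easel':[(s,335,440,275,375),(t,318,418,275,360)],'bfly':[(s,430,485,370,475),(t,465,540,268,322)],'cloud':[(s,345,410,400,490),(t,462,535,335,380)],'star':[(s,425,505,510,599),(t,560,620,300,350)]}
for n,l in R.items():
  for i,a in enumerate(l):
    P,C=roi(*a); ok=~np.isnan(P[:,0]); P=P[ok];C=C[ok]
    z=P[:,2]; print(n,'side top'.split()[i],'z pct',np.percentile(z,[1,50,97,99.5]).round(4))
    for lo,hi in ((.004,.013),(.028,.04),(.05,.075),(.075,.09),(.09,.13),(.1,.118),(.12,.2)):
        m=(z>lo)&(z<hi)
        if m.sum()>12: print('   ',lo,hi,m.sum(),*rect(P[m]), 'zmed',z[m].mean().round(4))
E
```

```text
panel side z pct [-0.0024  0.0027  0.1633  0.1718]
    0.004 0.013 205 [549.3 465.3] [512.  170.9] 75.9 zmed 0.0067
    0.028 0.04 403 [541.3 448.7] [453.7 166.7] 73.2 zmed 0.0352
    0.05 0.075 184 [531.5 444.4] [386.1 158.5] 68.5 zmed 0.0623
    0.075 0.09 85 [528.7 433.4] [357.9 156.8] 68.6 zmed 0.0816
    0.09 0.13 167 [513.8 397.5] [ 15.1 315.1] 6.8 zmed 0.1094
    0.1 0.118 78 [513.6 397.6] [ 14.2 314.8] 6.5 zmed 0.1087
    0.12 0.2 286 [524.7 305.7] [ 14.3 132.9] 7.3 zmed 0.1528
panel top z pct [-0.0061  0.0026  0.1701  0.1734]
    0.004 0.013 162 [529.9 329.9] [126.  249.6] 0.4 zmed 0.0058
    0.028 0.04 481 [522.4 308.4] [ 60.8 160.3] 8.8 zmed 0.0347
    0.05 0.075 67 [517.2 305.9] [  9.3 127.4] 11.9 zmed 0.0632
    0.075 0.09 41 [518.  303.9] [  8.2 123.9] 11.8 zmed 0.0828
    0.09 0.13 120 [521.8 307.6] [ 11.5 129.5] 8.3 zmed 0.1099
    0.1 0.118 57 [522.  307.6] [ 11.5 129.5] 8.2 zmed 0.1089
    0.12 0.2 350 [522.8 308. ] [ 14.1 131.6] 7.8 zmed 0.1585
easel side z pct [-0.0021  0.0025  0.0855  0.0876]
    0.004 0.013 1104 [545.6  63.5] [264.1 201.4] 73.9 zmed 0.0087
    0
[... 2374 characters left out ...]
62.2 zmed 0.0078
    0.028 0.04 626 [ 561.1 -418.3] [113.9  70.9] 13.7 zmed 0.0353
    0.05 0.075 98 [ 529.8 -426.5] [ 2.8 61.5] 16.2 zmed 0.0636
    0.075 0.09 132 [ 534.5 -424. ] [12.5 78.6] 15.3 zmed 0.0834
    0.09 0.13 298 [ 535.2 -425. ] [13.3 61.5] 14.7 zmed 0.1068
    0.1 0.118 226 [ 535.  -424.3] [13.3 56.2] 14.7 zmed 0.1092
star top z pct [-0.0059  0.0024  0.1096  0.1169]
    0.004 0.013 56 [ 534.2 -433.8] [118.  104.3] 86.8 zmed 0.0064
    0.028 0.04 297 [ 533.5 -422.3] [59.8 70.1] 15.0 zmed 0.0346
    0.075 0.09 26 [ 533.1 -422.5] [11.6 79.3] 14.4 zmed 0.0832
    0.09 0.13 94 [ 533.5 -421.4] [12.6 59.4] 14.2 zmed 0.1076
    0.1 0.118 76 [ 533.7 -422.6] [12.3 56.7] 15.0 zmed 0.109
```

Run:
```python
from h import *
s=pickle.load(open('side0.pkl','rb'));t=pickle.load(open('top0.pkl','rb'))
a=np.radians(70); w=np.array([np.cos(a),np.sin(a)]); n=np.array([w[1],-w[0]])
for c,r,o in ((s,(430,485,370,475),(587,-241)),(t,(465,540,268,322),(586,-238))):
    P,C=roi(c,*r); ok=~np.isnan(P[:,0])&(P[:,2]>.045);P=P[ok]*1000
    d=P[:,:2]-o; y=d@w; x=d@n
    for lo in range(-64,64,6):
        m=(y>=lo)&(y<lo+6)&(abs(x)<14)
        if m.any(): print(lo+3,m.sum(),np.sort(P[m,2])[::-1][:6].round(),end=' | ')
    print()
```

```text
-61 3 [99. 94. 94.] | -55 41 [112. 111. 108. 108. 108. 108.] | -49 25 [119. 116. 115. 115. 114. 114.] | -43 39 [118. 118. 118. 117. 117. 117.] | -37 16 [119. 118. 117. 117. 117. 117.] | -31 17 [121. 119. 119. 119. 119. 118.] | -25 12 [118. 118. 117. 117. 116. 116.] | -19 8 [116. 116. 115. 115. 114. 112.] | -13 25 [136. 136. 133. 121. 119. 119.] | -7 21 [125. 123. 122. 122. 122. 121.] | -1 14 [123. 123. 122. 122. 122. 121.] | 5 16 [128. 123. 122. 122. 122. 122.] | 11 15 [139. 135. 134. 133. 130. 124.] | 17 6 [113. 113. 111. 109.  67.  65.] | 23 14 [116. 115. 115. 115. 114. 114.] | 29 14 [120. 118. 117. 117. 117. 117.] | 35 14 [120. 119. 118. 118. 118. 117.] | 41 14 [119. 118. 118. 118. 117. 117.] | 47 7 [116. 116. 116. 114. 114. 113.] | 53 2 [107. 107.] | 
-55 13 [112. 109. 109. 107. 106. 106.] | -49 11 [119. 118. 114. 114. 113. 112.] | -43 17 [119. 118. 117. 116. 115. 114.] | -37 20 [120. 118. 118. 117. 117. 117.] | -31 20 [119. 118. 117. 114. 114. 114.] | -25 17 [120. 117. 116. 116. 116. 113.] | -19 19 [112. 110. 110. 110. 110. 110.] | -13 19 [137. 137. 123. 122. 120. 119.] | -7 20 [131. 123. 122. 122. 121. 120.] | -1 19 [125. 123. 123. 121. 121. 119.] | 5 19 [125. 124. 122. 122. 120. 117.] | 11 20 [136. 134. 124. 119. 117. 110.] | 17 17 [112. 111. 111. 109. 109. 108.] | 23 19 [118. 117. 117. 115. 114. 113.] | 29 18 [118. 118. 116. 116. 116. 115.] | 35 19 [121. 119. 117. 114. 114. 113.] | 41 18 [119. 118. 118. 115. 115. 114.] | 47 16 [117. 117. 117. 114. 114. 112.] | 53 13 [110. 109. 109. 108. 107. 106.] | 59 3 [100.  95.  93.] |
```

Gripping the butterfly by its faces near a wing top is the only option, because the body head does not stand clear of the wings. Before moving, I refine the easel's crossbar front and lip, and the panel.

Run:
```python
from h import *
s=pickle.load(open('side0.pkl','rb'));t=pickle.load(open('top0.pkl','rb'))
R={'easel':[(s,335,440,275,375),(t,318,418,275,360)]}
a=np.radians(9.9); n=np.array([np.cos(a),np.sin(a)]); w=np.array([-n[1],n[0]])
for c,r in zip((s,t),[(335,440,275,375),(318,418,275,360)]):
    P,C=roi(c,*r[0:4]); hs=cv2.cvtColor(C[None],cv2.COLOR_RGB2HSV)[0]
    ok=~np.isnan(P[:,0])&(hs[:,1]>100)&(hs[:,0]<25)&(hs[:,2]>60);P=P[ok]*1000
    x=P[:,:2]@n;y=P[:,:2]@w;z=P[:,2]
    b=(z>81)&(z<90); print('bar x',np.percentile(x[b],[0,3,50,97,100]).round(1),'y',np.percentile(y[b],[0,2,98,100]).round(1),'z',np.median(z[b]).round(1),rect(P[b]/1000))
    b=(z<30)&(z>3); print('base x',np.percentile(x[b],[0,2,98,100]).round(1),'y',np.percentile(y[b],[0,2,98,100]).round(1),rect(P[b]/1000))
    for lo in range(int(x[b].min()),int(x[b].max()),5):
        m=b&(x>=lo)&(x<lo+5); print(lo,m.sum(),np.median(z[m]).round(1),end='; ')
    print()
for c,r in zip((s,t),[(310,380,150,280),(165,285,295,355)]):
    P,C=roi(c,*r); ok=(P[:,2]>.12)&(P[:,0]<.56)&(P[:,1]>.22)&(P[:,1]<.39); P=P[ok]
    print('panel',rect(P),np.percentile(P[:,2],[90,97,100]))
    q=P[P[:,2]>.164]; print(rect(q))
```

```text
bar x [526.8 527.5 534.6 543.  544.2] y [-131.5 -129.9   -5.4   -2.6] z 85.8 (array([539.1,  26.1]), array([ 17. , 128.9]), 10.2)
base x [478.8 483.9 597.  606. ] y [-144.1 -141.2    4.3   85.4] (array([538.9,  64. ]), array([125., 229.]), 11.1)
478 5 4.1; 483 71 8.3; 488 49 8.7; 493 58 8.9; 498 48 8.6; 503 54 8.6; 508 55 8.9; 513 56 8.8; 518 60 8.9; 523 65 9.6; 528 64 10.0; 533 46 10.5; 538 43 10.0; 543 32 9.1; 548 32 9.0; 553 21 8.3; 558 26 9.1; 563 28 9.0; 568 34 8.9; 573 56 8.6; 578 61 8.9; 583 63 8.7; 588 101 14.0; 593 70 17.0; 598 9 15.5; 603 3 4.3; 
bar x [525.6 526.1 534.  541.7 542.4] y [-129.5 -127.5   -2.4   -0.7] z 84.9 (array([537.2,  27.7]), array([ 16.8, 128.9]), 9.9)
base x [477.4 483.3 595.8 602.5] y [-142.8 -138.2    8.3   12.5] (array([543.1,  28.7]), array([125. , 155.3]), 9.8)
477 9 4.7; 482 60 7.6; 487 61 7.7; 492 56 6.9; 497 59 7.9; 502 55 8.3; 507 60 8.0; 512 53 8.4; 517 59 7.5; 522 58 8.2; 527 47 7.8; 532 49 7.9; 537 10 6.6; 542 6 10.0; 547 6 8.4; 552 10 10.2; 557 66 7.9; 562 65 7.4; 567 64 8.3; 572 67 8.4; 577 68 7.7; 582 67 7.7; 587 88 14.5; 592 70 15.5; 597 10 11.3; 
panel (array([524.7, 305.7]), array([ 14.3, 132.9]), 7.3) [0.17113033 0.17241544 0.1736646 ]
(array([525. , 305.5]), array([ 13.6, 129. ]), 7.8)
panel (array([522.8, 308. ]), array([ 14.1, 131.6]), 7.8) [0.17214011 0.17408205 0.17648343]
(array([522.9, 308.1]), array([ 13.8, 131.6]), 7.9)
```

Call:
drive_tool(claw=[40,40,40,40,40,40,40,40], slide=[[0.66,0.9,0],[0.66,0.9,0],[0.66,0.9,0],[0.66,0.9,0],[0.66,0.9,0],[0.66,0.9,0],[0.66,0.9,0],[0.66,0.9,0]], yaw=[0.46,0.46,0.46,0.46,0.46,0.46,0.46,0.46], newtons=40)

```text
time: 0.77
tool_pos: [0.3698, -0.3819, 0.4043]
tcp_rot: [-2.535, -1.855, -0.0]
wrist_force: [0.6, -0.2, 0.1]
width: 0.467
grip_force: 0.0
```

Call:
drive_tool(claw=[40,40,40,40,40,40,40,40], slide=[[0.3,0.9,0],[0.3,0.9,0],[0.3,0.9,0],[0.3,0.9,0],[0.3,0.9,0],[0.3,0.9,0],[0.3,0.9,0],[0.3,0.9,0]], yaw=[0.142,0.142,0.142,0.142,0.142,0.142,0.142,0.142])

```text
time: 1.43
tool_pos: [0.4745, -0.0656, 0.4045]
tcp_rot: [-2.069, -2.364, 0.0]
wrist_force: [0.9, -0.6, -0.2]
width: 0.469
grip_force: 0.0
```

```bash
cat >> h.py <<'E'
def st():
    s=bot.read_state(); R=cv2.Rodrigues(np.array(s['tcp_rot']))[0]; y=R[:,1]
    print('t',round(s['time'],2),'tcp',(np.array(s['tool_pos'])*1000).round(1),'closing deg',(np.degrees(np.arctan2(y[1],y[0]))%180).round(2),'z',R[:,2].round(3),'F',np.round(s['wrist_force'],1),'grip',s['grip_force'],'w',round(s['width']*85.4,2),'q',np.round(s['q'],2))
E
python3 -c "from h import *;st()"
```

```text
t 1.43 tcp [474.5 -65.6 404.5] closing deg 7.62 z [-0. -0. -1.] F [ 0.9 -0.6 -0.2] grip 0.0 w 40.07 q [-0.19 -0.11  2.01 -0.    1.25 -0.32]
```

Call:
drive_tool(claw=[40,40,40,40,40,40,40,40], slide=[[0.099,0.745,0],[0.099,0.745,0],[0.099,0.745,0],[0.099,0.745,0],[0.099,0.745,0],[0.099,0.745,0],[0.099,0.745,0],[0.099,0.745,0]], yaw=[0.001,0.001,0.001,0.001,0.001,0.001,0.001,0.001])

```text
time: 2.1
tool_pos: [0.5181, 0.2649, 0.4042]
tcp_rot: [-2.065, -2.368, 0.001]
wrist_force: [-0.0, -0.7, 0.3]
width: 0.469
grip_force: 0.0
```

```bash
python3 -c "from h import *;st()"
```

```text
t 2.1 tcp [518.1 264.9 404.2] closing deg 7.83 z [-0.001 -0.    -1.   ] F [-0.  -0.7  0.3] grip 0.0 w 40.02 q [ 0.43  0.09  1.81 -0.    1.24  0.29]
```

Call:
drive_tool(claw=[40,40,40,40,40,40,12,8], slide=[[0.012,0.084,0],[0.012,0.084,0],[0.012,0.084,-0.05],[0.012,0.084,-0.12],[0.012,0.084,-0.172],[0.012,0.084,-0.172],[0.012,0.084,-0.172],[0.012,0.084,-0.172]], yaw=[0,0,0,0,0,0,0,0])

```text
time: 2.77
tool_pos: [0.525, 0.3047, 0.32]
tcp_rot: [2.065, 2.367, 0.002]
wrist_force: [-0.7, -0.1, -0.1]
width: 0.196
grip_force: 0.6
```

Call:
drive_tool(claw=[8,8,8,8], slide=[[0,0,0],[0,0,0],[0,0,0],[0,0,0]], yaw=[0,0,0,0])

```text
time: 3.1
tool_pos: [0.5249, 0.3049, 0.3206]
tcp_rot: [2.065, 2.367, 0.003]
wrist_force: [-1.7, -1.3, 5.9]
width: 0.128
grip_force: 44.0
```

```bash
python3 -c "from h import *;st()"
```

```text
t 3.1 tcp [524.9 304.9 320.6] closing deg 7.8 z [ 0.002  0.001 -1.   ] F [-1.7 -1.3  5.9] grip 43.98161709308624 w 10.91 q [ 0.49  0.2   1.84 -0.    1.1   0.35]
```

Call:
drive_tool(claw=[8,8,8,8,8,8,8,8], slide=[[0,0,0.02],[0,0,0.05],[0,0,0.09],[0,0,0.15],[0,0,0.21],[0,0,0.26],[0,0,0.26],[0,0,0.26]], yaw=[0,0,0,0,0,0.012,0.012,0.012], newtons=60)

```text
time: 3.77
tool_pos: [0.5251, 0.3051, 0.4518]
tcp_rot: [2.019, 2.404, 0.009]
wrist_force: [0.6, -1.0, -0.9]
width: 0.125
grip_force: 59.5
```

Run:
```python
from h import *
st()
for n in ('side','top'):
    c=shot(n); W=cloud(c).reshape(-1,3); C=c['color'].reshape(-1,3)
    hs=cv2.cvtColor(C[None],cv2.COLOR_RGB2HSV)[0]
    m=(hs[:,1]<40)&(hs[:,2]>110)&(W[:,2]>.13)&(W[:,2]<.265)&(abs(W[:,0]-.525)<.08)&(abs(W[:,1]-.305)<.1)
    q=W[m]; print(n,m.sum(),rect(q) if m.sum()>5 else '',np.percentile(q[:,2],[1,3]) if m.sum()>5 else '')
```

```text
t 3.77 tcp [525.1 305.1 451.8] closing deg 9.94 z [ 0.006  0.003 -1.   ] F [ 0.6 -1.  -0.9] grip 59.477916955947876 w 10.67 q [ 0.49  0.11  1.7  -0.    1.33  0.31]
side 590 (array([522.6, 306.7]), array([ 13.1, 136.4]), 14.7) [0.14502795 0.14662927]
top 339 (array([519. , 306.6]), array([ 11.8, 130.4]), 14.3) [0.14422384 0.14937577]
```

```bash
cat >> h.py <<'E'
def panel(cx,cy,z0,z1,r=.09):
    for n in ('side','top'):
        c=shot(n); W=cloud(c).reshape(-1,3); C=c['color'].reshape(-1,3)
        hs=cv2.cvtColor(C[None],cv2.COLOR_RGB2HSV)[0]
        w=(hs[:,1]<60)&(hs[:,2]>100)&(abs(W[:,0]-cx)<r)&(abs(W[:,1]-cy)<r+.02)
        for lo in np.arange(z0,z1,.025):
            m=w&(W[:,2]>lo)&(W[:,2]<lo+.025); q=W[m]
            if m.sum()<12: continue
            v=np.linalg.svd((q-q.mean(0))[:,:2],full_matrices=False)[2][0]
            print(n,lo.round(3),m.sum(),rect(q),'line',(np.degrees(np.arctan2(v[1],v[0]))%180-90).round(1))
        pickle.dump(c,open(n+'1.pkl','wb'))
E
python3 - <<'E'
from h import *
panel(.525,.306,.13,.3); st()
c=pickle.load(open('side1.pkl','rb')); t=pickle.load(open('top1.pkl','rb'))
o=np.hstack([cv2.resize(x,(400,400),interpolation=cv2.INTER_CUBIC) for x in (c['color'][60:210,150:300,::-1],t['color'][150:270,90:210,::-1])])
cv2.imwrite('pics/lift.png',o)
E
```

```text
side 0.13 71 (array([521.2, 304.1]), array([ 10.4, 130.9]), 12.6) line 11.5
side 0.155 116 (array([522.2, 305.5]), array([ 12.9, 133.7]), 12.3) line 12.1
side 0.18 121 (array([523.2, 305.9]), array([ 12.7, 131.7]), 11.6) line 11.8
side 0.205 121 (array([522.8, 305. ]), array([ 12. , 129.3]), 12.5) line 12.4
side 0.23 126 (array([520.8, 303.3]), array([ 12.3, 128.2]), 15.1) line 11.7
side 0.255 120 (array([520.2, 304. ]), array([ 12.7, 130.7]), 14.8) line 12.1
side 0.28 147 (array([526.7, 299.1]), array([ 33.4, 115.6]), 21.5) line 12.0
top 0.13 45 (array([519.9, 287.7]), array([ 8.4, 92.9]), 15.0) line 11.0
top 0.155 68 (array([520.3, 287.5]), array([10.4, 91.9]), 15.8) line 11.2
top 0.18 65 (array([521.5, 283.3]), array([ 9.6, 84.7]), 16.1) line 11.8
top 0.205 71 (array([517.9, 306.5]), array([ 10. , 130.8]), 14.1) line 11.1
top 0.23 75 (array([518. , 305.5]), array([ 10.4, 128.9]), 14.1) line 10.9
top 0.255 76 (array([517.7, 306.2]), array([ 12.1, 129.9]), 14.4) line 10.8
top 0.28 164 (array([518.4, 306.3]), array([ 27. , 130.1]), 15.1) line 11.6
t 3.97 tcp [524.1 304.5 446.4] closing deg 9.95 z [-0.003 -0.002 -1.   ] F [-0.3 -0.3 -1.9] grip 59.47063386440277 w 10.61 q [ 0.49  0.11  1.71 -0.    1.33  0.31]
```

View pics/lift.png

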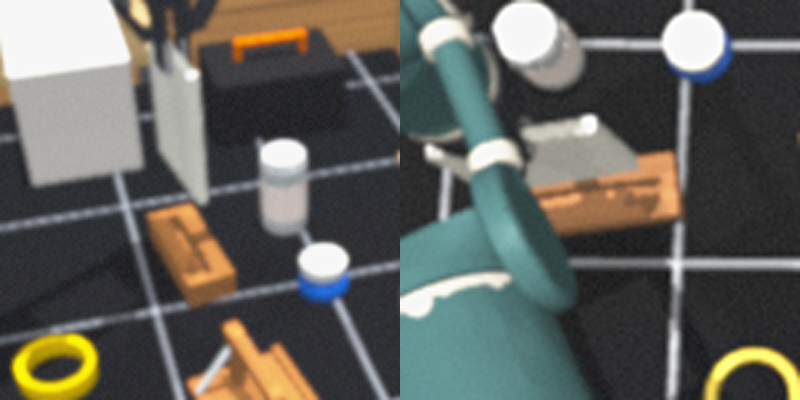

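The pictures show the panel lifted clear of its block: side crop at (180,130), with the top view partly hidden by the arm. It hangs upright and square in the gripper, about 1° off the easel's yaw. Moving over the ledge.

Call:
drive_tool(claw=[8,8,8,8,8,8,8,8], slide=[[0.02,-0.05,0],[0.05,-0.12,0],[0.07,-0.19,0],[0.08,-0.26,0],[0.09,-0.33,0],[0.1,-0.4,0],[0.11,-0.47,0],[0.113,-0.52,0]], yaw=[0,0,-0.006,-0.006,-0.006,-0.006,-0.006,-0.006])

```text
time: 4.63
tool_pos: [0.5809, 0.042, 0.4466]
tcp_rot: [-2.043, -2.384, 0.004]
wrist_force: [-0.3, -0.9, -1.3]
width: 0.124
grip_force: 59.4
```

Call:
drive_tool(claw=[8,8,8,8], slide=[[0,-0.021,0],[0,-0.021,0],[0,-0.021,0],[0,-0.021,0]], yaw=[0,0,0,0])

```text
time: 4.97
tool_pos: [0.5809, 0.0353, 0.4479]
tcp_rot: [-2.041, -2.386, 0.0]
wrist_force: [0.2, 0.9, -0.8]
width: 0.124
grip_force: 59.4
```

Run:
```python
from h import *
st();panel(.58,.035,.13,.29)
```

```text
t 4.97 tcp [580.9  35.3 447.9] closing deg 8.92 z [-0.001  0.001 -1.   ] F [ 0.2  0.9 -0.8] grip 59.446207880973816 w 10.62 q [ 0.02  0.06  1.75  0.    1.32 -0.14]
side 0.13 105 (array([575.8,  36.5]), array([ 10.8, 131. ]), 13.2) line 10.7
side 0.155 173 (array([579.3,  36. ]), array([ 11.9, 129.5]), 10.1) line 10.5
side 0.18 177 (array([576.2,  34.6]), array([ 11.2, 128. ]), 13.2) line 10.3
side 0.205 190 (array([576.1,  37.7]), array([ 13.3, 132.9]), 13.8) line 10.7
side 0.23 214 (array([577.1,  36. ]), array([ 12.4, 131.6]), 13.5) line 10.9
side 0.255 170 (array([575.9,  35.6]), array([ 13.4, 130.2]), 13.3) line 10.7
side 0.28 218 (array([579.7,  36.3]), array([ 31.8, 130.3]), 18.3) line 9.4
top 0.13 29 (array([571.3,  52.9]), array([ 2.5, 98. ]), 9.0) line 8.9
top 0.155 53 (array([571.8,  51.4]), array([  2.6, 101.7]), 8.8) line 9.0
top 0.18 55 (array([572.3,  51.6]), array([  2.1, 102.5]), 9.2) line 9.1
top 0.205 58 (array([572.7,  51.7]), array([  2.5, 103.5]), 8.9) line 8.9
top 0.23 69 (array([572.6,  50.9]), array([  2.6, 102.6]), 9.3) line 9.0
top 0.255 67 (array([572.7,  51. ]), array([  2.1, 103.5]), 9.1) line 9.0
top 0.28 141 (array([578.5,  51.7]), array([ 13.4, 105. ]), 8.6) line 8.0
```

Call:
drive_tool(claw=[8,8,8,8,8,8,8,8], slide=[[0,-0.002,-0.04],[0,-0.002,-0.1],[0,-0.002,-0.16],[0,-0.002,-0.21],[0,-0.002,-0.235],[0,-0.002,-0.245],[0,-0.002,-0.248],[0,-0.002,-0.25]], yaw=[0.006,0.006,0.006,0.006,0.006,0.006,0.006,0.006])

```text
time: 5.73
tool_pos: [0.5817, 0.0338, 0.3249]
tcp_rot: [2.018, 2.406, 0.002]
wrist_force: [0.5, 0.4, -1.1]
width: 0.129
grip_force: 59.4
```

Call:
drive_tool(claw=[8,8,8], slide=[[0,0,-0.002],[0,0,-0.004],[0,0,-0.004]], yaw=[0,0,0])

```text
time: 5.98
tool_pos: [0.5815, 0.0333, 0.323]
tcp_rot: [2.019, 2.405, 0.002]
wrist_force: [-0.3, -0.1, -1.5]
width: 0.125
grip_force: 59.4
```

Run:
```python
from h import *
st();panel(.58,.035,.02,.13)
c=pickle.load(open('side1.pkl','rb')); t=pickle.load(open('top1.pkl','rb'))
o=np.hstack([cv2.resize(x,(400,400),interpolation=cv2.INTER_CUBIC) for x in (c['color'][120:250,190:320,::-1],t['color'][140:240,180:280,::-1])])
cv2.imwrite('pics/place.png',o)
```

```text
t 5.98 tcp [581.5  33.3 323. ] closing deg 9.96 z [ 0.002  0.    -1.   ] F [-0.3 -0.1 -1.5] grip 59.427162408828735 w 10.64 q [ 0.01  0.15  1.89  0.    1.09 -0.16]
side 0.02 182 (array([538.9,  22.1]), array([ 92.1, 126.1]), 15.0) line 16.7
side 0.045 188 (array([547. ,  22.4]), array([ 76.3, 126.6]), 15.0) line 16.5
side 0.07 151 (array([578.5,  34.1]), array([ 12.2, 131.4]), 14.3) line 11.4
side 0.095 153 (array([580.3,  35.2]), array([ 11.3, 132.4]), 12.5) line 11.6
side 0.12 141 (array([578.3,  32.8]), array([ 11.3, 129.3]), 14.6) line 11.7
top 0.02 36 (array([572.8,  50. ]), array([ 2.2, 95.4]), 10.1) line 10.0
top 0.045 34 (array([573.1,  50.3]), array([ 2.3, 96.3]), 10.2) line 9.7
top 0.07 44 (array([573.3,  47.2]), array([ 1.9, 97.4]), 9.7) line 9.7
top 0.095 43 (array([573.7,  47.9]), array([ 2.7, 99.2]), 9.7) line 9.9
top 0.12 50 (array([573.6,  48.9]), array([  3.1, 101.6]), 10.2) line 10.1
```

View pics/place.png

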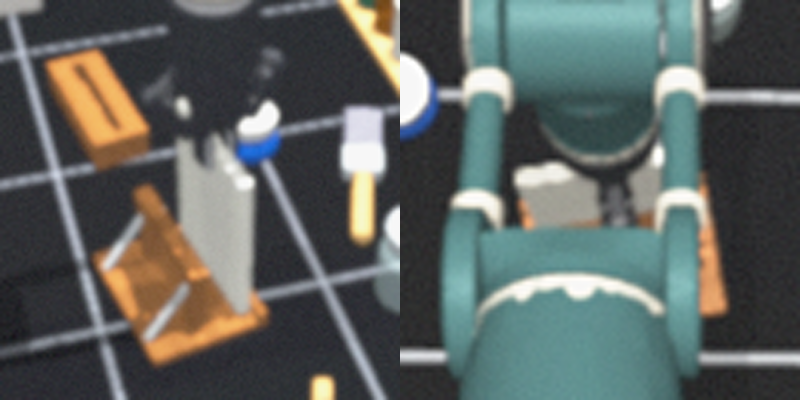

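The panel stands upright over the ledge, between bar and lip (side crop (215,230)), with its back face about 29 mm out from the bar. Now I lower it to contact.

Call:
drive_tool(claw=[8,8,8,8,8], slide=[[0,0,-0.002],[0,0,-0.004],[0,0,-0.006],[0,0,-0.006],[0,0,-0.006]], yaw=[0,0,0,0,0])

```text
time: 6.5
tool_pos: [0.5811, 0.0332, 0.3188]
tcp_rot: [2.02, 2.406, 0.0]
wrist_force: [-0.5, -0.3, 0.4]
width: 0.128
grip_force: 59.6
```

Call:
drive_tool(claw=[8,8,8], slide=[[0,0,-0.002],[0,0,-0.002],[0,0,-0.002]], yaw=[0,0,0], newtons=30)

```text
time: 6.75
tool_pos: [0.5813, 0.0332, 0.3187]
tcp_rot: [2.019, 2.405, 0.001]
wrist_force: [-1.1, -0.8, 5.5]
width: 0.124
grip_force: 60.5
```

Call:
drive_tool(claw=[20,30,30,30,30,30,30,30], slide=[[0,0,0],[0,0,0],[0,0,0],[-0.009,-0.002,0],[-0.018,-0.003,0],[-0.027,-0.005,0],[-0.036,-0.006,0],[-0.044,-0.008,0]], yaw=[0,0,0,0,0,0,0,0])

```text
time: 7.42
tool_pos: [0.5583, 0.0292, 0.3176]
tcp_rot: [-2.02, -2.406, 0.0]
wrist_force: [-0.2, 0.0, -0.1]
width: 0.348
grip_force: 0.0
```

Call:
drive_tool(claw=[30,30,30,30,30,30,30,30], slide=[[-0.009,-0.002,0],[-0.018,-0.003,0],[-0.027,-0.005,0],[-0.036,-0.006,0],[-0.044,-0.008,0],[-0.053,-0.009,0],[-0.06,-0.01,0],[-0.064,-0.011,0]], yaw=[0,0,0,0,0,0,0,0])

```text
time: 8.08
tool_pos: [0.5265, 0.0237, 0.3177]
tcp_rot: [-2.02, -2.406, 0.0]
wrist_force: [0.1, -0.3, -0.4]
width: 0.349
grip_force: 0.0
```

```bash
cat >> h.py <<'E'
EO=np.array([.5462,.0289]); EA=np.radians(10.); EN=np.array([np.cos(EA),np.sin(EA)]); EW=np.array([-EN[1],EN[0]])
def leanp(save=None):
    for n in ('side','top'):
        c=shot(n); W=cloud(c).reshape(-1,3); hs=cv2.cvtColor(c['color'],cv2.COLOR_RGB2HSV).reshape(-1,3)
        x=(W[:,:2]-EO)@EN*1000; y=(W[:,:2]-EO)@EW*1000; z=W[:,2]*1000
        w=(hs[:,1]<60)&(hs[:,2]>100)&(abs(x)<65)&(abs(y)<85)
        for lo in range(15,190,15):
            m=w&(z>lo)&(z<lo+15)
            if m.sum()<8: continue
            k=np.polyfit(y[m],x[m],1)
            print(n,lo+7,m.sum(),'x',np.percentile(x[m],[2,50,98]).round(1),'y',np.percentile(y[m],[1,99]).round(1),'yaw',-np.degrees(k[0]).round(1))
        pickle.dump(c,open(n+'1.pkl','wb'))
E
python3 - <<'E'
from h import *
st();leanp()
c=pickle.load(open('side1.pkl','rb')); t=pickle.load(open('top1.pkl','rb'))
o=np.hstack([cv2.resize(x,(400,400),interpolation=cv2.INTER_CUBIC) for x in (c['color'][120:250,190:320,::-1],t['color'][140:240,180:280,::-1])])
cv2.imwrite('pics/lean.png',o)
E
```

```text
t 8.08 tcp [526.5  23.7 317.7] closing deg 9.96 z [-0.  0. -1.] F [ 0.1 -0.3 -0.4] grip 0.0 w 29.83 q [-0.    0.06  2.01  0.    1.07 -0.18]
side 22 50 x [-56.5 -46.2  37.3] y [-65.   49.8] yaw 23.6
side 37 47 x [-44.9 -35.4  31. ] y [-65.5  51.6] yaw 17.5
side 52 49 x [-32.2 -22.5  24.2] y [-64.9  51.5] yaw 11.6
side 67 30 x [-21.4   8.6  20.6] y [-65.8  53.1] yaw 8.3
side 82 41 x [-5.2  0.  13.6] y [-65.9  62.8] yaw 5.1
side 97 17 x [-4.2  2.   8.1] y [-65.5 -49. ] yaw 26.7
side 112 20 x [-11.1  -5.4   2.6] y [-66.2 -14.8] yaw 9.4
side 127 20 x [-17.1 -10.8  -4.6] y [-65.9  12.9] yaw 3.8
side 142 17 x [-32.  -16.9  -9.8] y [-66.2  17.3] yaw 7.0
side 157 139 x [-39.5 -22.   -0.3] y [-65.   20.6] yaw 0.6
side 172 22 x [-40.5 -35.5   2.4] y [-16.1   4.5] yaw -38.3
side 187 12 x [-39.  -34.7   1.9] y [-15.3 -11. ] yaw 108.1
top 22 15 x [-58.3 -49.5  47.7] y [46.9 69.7] yaw -322.1
top 37 19 x [-45.7 -35.8  32. ] y [46.5 61.3] yaw -156.0
top 52 16 x [-35.3 -25.2  26.7] y [46.3 61.7] yaw -123.4
top 67 14 x [-21.6  -0.5  20.8] y [45.7 64.2] yaw -75.7
top 82 20 x [-17.7 -16.6  14.7] y [-39.1  62.7] yaw -9.5
top 112 11 x [-1.7  1.6  3.9] y [-34.3  63.9] yaw -1.2
top 127 10 x [-7.6 -5.6 -2.6] y [-34.5  63.2] yaw -0.8
top 142 8 x [-12.4 -10.4  -8.5] y [-35.2  65.7] yaw -1.1
top 157 74 x [-28.7 -23.1 -13.9] y [-39.6  66. ] yaw -1.1
```

View pics/lean.png

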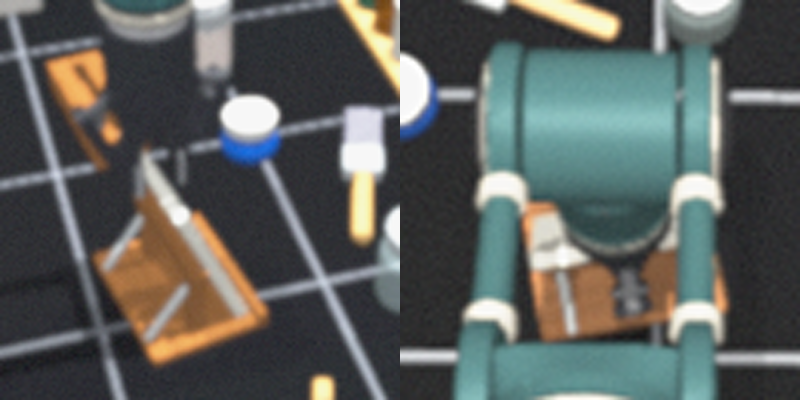

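The panel leans on the bar at about 21°, spans y ±66 about the easel's middle, and is square to within 1°; the fingers straddle its top freely. I back off upward and go over the butterfly's wing.

Call:
drive_tool(claw=[30,30,30,30,30,30,30,30], slide=[[0,0,0.03],[0,0,0.08],[0,0,0.15],[0,0,0.22],[0,0,0.265],[0.03,-0.07,0.265],[0.06,-0.15,0.265],[0.08,-0.22,0.265]], yaw=[0,0,0,0,0,-0.04,-0.08,-0.12], newtons=30)

```text
time: 8.85
tool_pos: [0.5681, -0.0871, 0.4517]
tcp_rot: [2.435, 1.981, 0.003]
wrist_force: [0.8, -0.3, -0.0]
width: 0.348
grip_force: 0.0
```

Call:
drive_tool(claw=[30,30,30,30,30,30,30,30], slide=[[0.063,-0.243,0],[0.063,-0.243,0],[0.063,-0.243,0],[0.063,-0.243,0],[0.063,-0.243,-0.1],[0.063,-0.243,-0.16],[0.063,-0.243,-0.16],[0.063,-0.243,-0.16]], yaw=[-0.048,-0.048,-0.048,-0.048,-0.048,-0.048,-0.048,-0.048])

```text
time: 9.52
tool_pos: [0.5975, -0.2073, 0.3671]
tcp_rot: [-2.571, -1.795, 0.006]
wrist_force: [0.5, -0.0, 0.7]
width: 0.351
grip_force: 0.0
```

Run:
```python
from h import *
st();leanp()
c=pickle.load(open('side1.pkl','rb')); t=pickle.load(open('top1.pkl','rb'))
o=np.hstack([cv2.resize(x,(400,400),interpolation=cv2.INTER_CUBIC) for x in (c['color'][130:330,190:390,::-1],t['color'][130:240,180:290,::-1])])
cv2.imwrite('pics/over.png',o)
# lowest gripper (dark) points near wing
a=np.radians(69.8); w=np.array([np.cos(a),np.sin(a)]); n=np.array([w[1],-w[0]])
for c in (c,t):
    W=cloud(c).reshape(-1,3)*1000; v=c['color'].reshape(-1,3)
    d=W[:,:2]-(598,-208); m=(np.linalg.norm(d,axis=1)<60)&(v.max(1)<100)&(W[:,2]>125)&(W[:,2]<250)
    if m.sum()>4:
        print(m.sum(),np.sort(W[m,2])[:8].round(1)); x=d[m]@n;y=d[m]@w; q=W[m,2]<W[m,2].min()+15; print(np.c_[x[q],y[q],W[m,2][q]].round(0)[:14].tolist())
```

```text
t 9.52 tcp [ 597.5 -207.3  367.1] closing deg 159.84 z [-0.007  0.003 -1.   ] F [ 0.5 -0.   0.7] grip 0.0 w 29.96 q [-0.37  0.21  1.74  0.    1.2  -0.02]
side 22 49 x [-56.5 -46.4  33.8] y [-65.7  49.5] yaw 21.1
side 37 46 x [-44.2 -34.4  29.4] y [-65.9  52.3] yaw 17.4
side 52 48 x [-32.1 -23.1  23.5] y [-66.5  51. ] yaw 10.8
side 67 32 x [-20.    7.8  18.8] y [-67.2  54.4] yaw 8.5
side 82 43 x [-4.4 -0.3 13.8] y [-65.7  62.6] yaw 4.7
side 97 20 x [-6.2 -0.2  8. ] y [-66.8   0.7] yaw 5.3
side 112 17 x [-11.2  -5.8   1.6] y [-65.9 -14.8] yaw 8.4
side 127 20 x [-17.4 -11.7  -4.2] y [-66.   23.3] yaw 4.8
side 142 21 x [-22.9 -16.6  -8.7] y [-66.   50.1] yaw 3.8
side 157 171 x [-27.  -22.  -16.3] y [-65.2  64.2] yaw 0.2
top 22 46 x [-58.1  33.9  40.3] y [-60.3  61.5] yaw 5.4
top 37 53 x [-44.6  28.7  33.4] y [-53.8  59.4] yaw 0.8
top 52 59 x [-35.7  22.8  27.7] y [-58.6  57.2] yaw -1.2
top 67 58 x [-20.1  17.5  21.6] y [-60.4  60.1] yaw -0.2
top 82 74 x [-17.5  -2.5  15.6] y [-61.1  64.5] yaw -0.8
top 97 40 x [4.2 7.  9.7] y [-61.4  63. ] yaw -0.1
top 112 37 x [-1.7  1.   3.5] y [-57.2  62.7] yaw 0.5
top 127 41 x [-6.8 -4.2 -1.4] y [-59.4  59.3] yaw 0.3
top 142 46 x [-12.5 -10.4  -7.5] y [-61.4  64.8] yaw 0.1
top 157 214 x [-28.5 -22.4 -13.9] y [-62.   65.4] yaw 0.1
229 [200.6 201.6 203.3 203.5 204.6 204.6 205.1 205.5]
[[-27.0, -6.0, 214.0], [-25.0, -6.0, 215.0], [-23.0, -6.0, 215.0], [-27.0, -7.0, 212.0], [-25.0, -6.0, 212.0], [24.0, -4.0, 213.0], [26.0, -5.0, 214.0], [-27.0, -8.0, 210.0], [-25.0, -6.0, 208.0], [16.0, -9.0, 215.0], [24.0, -5.0, 211.0], [27.0, -4.0, 210.0], [29.0, -5.0, 212.0], [-27.0, -6.0, 205.0]]
5 [243.7 244.1 246.4 246.9 249.2]
[[-22.0, 13.0, 244.0], [-26.0, 13.0, 249.0], [-24.0, 8.0, 247.0], [-27.0, 12.0, 244.0], [-27.0, 9.0, 246.0]]
```

View pics/over.png

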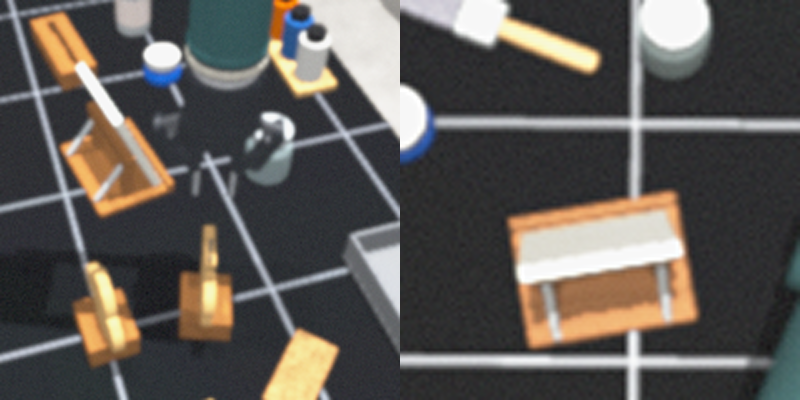

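The over view shows the panel standing alone on the easel (right crop (600,250)), and the fit gives a lean of 20.3° and a yaw of 0°. The fingers straddle the space above the butterfly (left crop (213,185)).

The tool cannot pitch. My plan is to grip only the top few mm of the wing with the fingertips, lift until about 8 mm of foot is left in the slot, then draw back horizontally. The slot rim then tilts the plate between the tips.

Call:
drive_tool(claw=[30,30,30,30,30,15,8,8], slide=[[0,0,-0.06],[0,0,-0.12],[0,0,-0.15],[0,0,-0.17],[0,0,-0.17],[0,0,-0.17],[0,0,-0.17],[0,0,-0.17]], yaw=[0,0,0,0,0,0,0,0], newtons=30)

```text
time: 10.28
tool_pos: [0.5997, -0.208, 0.288]
tcp_rot: [2.573, 1.796, 0.004]
wrist_force: [-0.1, 1.9, 3.6]
width: 0.114
grip_force: 29.5
```

Call:
drive_tool(claw=[8,8,8,8], slide=[[0,0,0],[0,0,0],[0,0,0],[0,0,0]], yaw=[0,0,0,0])

```text
time: 10.62
tool_pos: [0.5997, -0.2079, 0.2878]
tcp_rot: [2.573, 1.796, 0.005]
wrist_force: [0.7, 1.5, 7.4]
width: 0.116
grip_force: 30.1
```

Run:
```python
from h import *
st()
c=shot('side')
cv2.imwrite('pics/grip.png',cv2.resize(c['color'][220:300,260:340,::-1],(480,480),interpolation=cv2.INTER_CUBIC))
```

```text
t 10.62 tcp [ 599.7 -207.9  287.8] closing deg 159.83 z [ 0.004 -0.001 -1.   ] F [0.7 1.5 7.4] grip 30.06850630044937 w 9.94 q [-0.37  0.28  1.81  0.    1.05 -0.02]
```

View pics/grip.png

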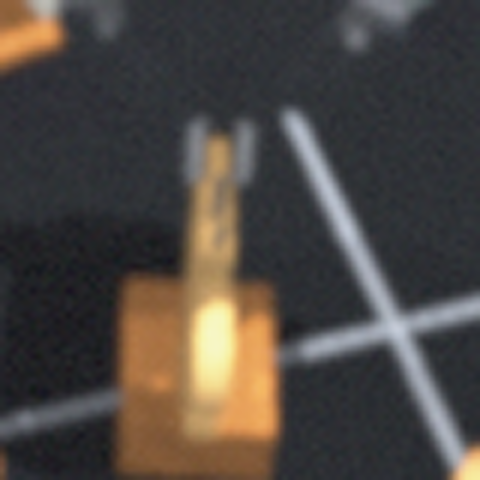

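The pads are on the wing but higher than intended (TCP 287.8 mm, only about 3 mm of overlap), so I regrip slightly lower.

Call:
drive_tool(claw=[20,20,20,8,8,8,8], slide=[[0,0,0],[0,0,-0.008],[0,0,-0.008],[0,0,-0.008],[0,0,-0.008],[0,0,-0.008],[0,0,-0.008]], yaw=[0,0,0,0,0,0,0], newtons=25)

```text
time: 11.25
tool_pos: [0.5984, -0.2077, 0.2808]
tcp_rot: [-2.576, -1.798, 0.001]
wrist_force: [0.2, -0.2, -1.0]
width: 0.126
grip_force: 28.0
```

```bash
python3 -c "
from h import *;st()"
```

```text
t 11.25 tcp [ 598.4 -207.7  280.8] closing deg 159.84 z [-0.001  0.    -1.   ] F [ 0.2 -0.2 -1. ] grip 27.990081310272217 w 10.72 q [-0.37  0.29  1.81 -0.    1.04 -0.02]
```

Call:
drive_tool(claw=[8,8,8,8,8,8,8], slide=[[0,0,0.006],[0,0,0.014],[0,0,0.022],[0,0,0.03],[0,0,0.036],[0,0,0.036],[0,0,0.036]], yaw=[0,0,0,0,0,0,0])

```text
time: 11.83
tool_pos: [0.5986, -0.2078, 0.2997]
tcp_rot: [2.575, 1.798, 0.001]
wrist_force: [-0.1, -0.0, -0.1]
width: 0.129
grip_force: 28.0
```

```bash
cat >> h.py <<'E'
def bfly(o,ang,zmin=45,zmax=300,r=75,lohue=22):
    "yellow-ish plywood points in frame at o (mm), normal angle ang deg"
    a=np.radians(ang); n=np.array([np.cos(a),np.sin(a)]); w=np.array([-n[1],n[0]])
    for k in ('side','top'):
        c=shot(k); pickle.dump(c,open(k+'1.pkl','wb'))
        W=cloud(c).reshape(-1,3)*1000; hs=cv2.cvtColor(c['color'],cv2.COLOR_RGB2HSV).reshape(-1,3)
        d=W[:,:2]-np.array(o); x=d@n;y=d@w;z=W[:,2]
        m=(hs[:,1]>60)&(hs[:,0]>8)&(hs[:,0]<35)&(hs[:,2]>70)&(abs(x)<r)&(abs(y)<r)&(z>zmin)&(z<zmax)
        print(k,m.sum(),'z',np.percentile(z[m],[1,50,99,100]).round(1))
        for lo in range(zmin,zmax,10):
            q=m&(z>=lo)&(z<lo+10)
            if q.sum()>5: print('  ',lo+5,q.sum(),'x',np.percentile(x[q],[3,50,97]).round(1),'y',np.percentile(y[q],[2,98]).round(1),'yaw',-np.degrees(np.polyfit(y[q],x[q],1)[0]).round(1))
E
python3 -c "
from h import *;st();bfly((586.5,-240),-20.2)"
```

```text
t 11.83 tcp [ 598.6 -207.8  299.7] closing deg 159.84 z [ 0.001 -0.    -1.   ] F [-0.1 -0.  -0.1] grip 28.003259003162384 w 11.0 q [-0.37  0.27  1.8  -0.    1.07 -0.02]
side 316 z [ 47.5 133.8 219.1 223.7]
   50 12 x [-3.4 -3.3 -3. ] y [-18.9  10.6] yaw 0.4
   70 7 x [-1.8  0.7  6.9] y [-46.8 -44.8] yaw 123.0
   80 15 x [-3.3  2.3  7. ] y [-46.7  42.4] yaw 4.1
   90 10 x [-3.4 -3.4 -3.3] y [ 2.1 35.2] yaw -0.2
   100 18 x [-3.5 -3.4 -3.3] y [-53.9   0.8] yaw 0.1
   110 14 x [-3.5  2.7  7.3] y [-58.8 -53. ] yaw 45.3
   120 21 x [-2.2  2.   6.8] y [-58.3 -53.6] yaw 7.5
   130 82 x [-3.3  1.7  8.1] y [-53.7  46. ] yaw 1.0
   140 119 x [-3.7  2.9  7.7] y [-40.6  41.9] yaw -0.2
   150 10 x [0.5 2.2 3.9] y [-12.   12.5] yaw -1.9
top 50 z [119.9 135.  264.1 265.6]
   130 21 x [-0.3  3.3  7.1] y [-49.9  25.1] yaw -1.0
   140 19 x [-2.   2.5  5.4] y [-38.7   2.8] yaw 0.1
```

Call:
drive_tool(claw=[8,8,8,8,8,8,8,8], slide=[[-0.01,0.004,0],[-0.02,0.007,0.001],[-0.029,0.011,0.001],[-0.038,0.014,0.002],[-0.047,0.017,0.002],[-0.056,0.021,0.003],[-0.066,0.024,0.003],[-0.066,0.024,0.003]], yaw=[0,0,0,0,0,0,0,0])

```text
time: 12.6
tool_pos: [0.565, -0.1955, 0.3013]
tcp_rot: [2.575, 1.798, 0.001]
wrist_force: [3.2, -0.4, 1.1]
width: 0.128
grip_force: 48.8
```

```bash
python3 -c "
from h import *;st();bfly((586.5,-240),-20.2)
c=pickle.load(open('side1.pkl','rb'))
cv2.imwrite('pics/tilt.png',cv2.resize(c['color'][210:300,255:345,::-1],(540,540),interpolation=cv2.INTER_CUBIC))"
```

```text
t 12.6 tcp [ 565.  -195.5  301.3] closing deg 159.84 z [ 0.001 -0.    -1.   ] F [ 3.2 -0.4  1.1] grip 48.8385020988062 w 10.91 q [-0.37  0.2   1.88  0.    1.06 -0.02]
side 639 z [ 52.2 119.4 249.7 271.2]
   50 17 x [-0.8  1.2  3. ] y [-18.3  18.9] yaw -0.2
   60 17 x [-3.1 -1.5  0.1] y [-17.5  19.8] yaw 2.5
   70 39 x [-15.   -4.5  -3.8] y [-45.8  38.8] yaw -2.9
   80 69 x [-17.9  -9.3  -6.6] y [-46.3  44.5] yaw -2.5
   90 41 x [-13.3 -12.2  -9.4] y [-43.5  39.1] yaw 1.2
   100 41 x [-17.7 -15.2 -14.2] y [-52.6  49.9] yaw 0.2
   110 70 x [-27.5 -18.8 -16.7] y [-58.7  43. ] yaw -1.4
   120 71 x [-32.3 -22.8 -19.5] y [-58.8  28.2] yaw -2.9
   130 119 x [-38.2 -30.6 -24.1] y [-55.   44.3] yaw 1.7
   140 121 x [-39.1 -32.2 -27.2] y [-43.2  44.3] yaw 0.8
   150 7 x [-40.9 -37.7 -36.8] y [-13.4  11.3] yaw -2.5
   180 8 x [-61.6 -57.6 -55.2] y [37.6 44.6] yaw 21.6
   210 6 x [-54.9 -52.4 -50.3] y [17.8 25.2] yaw 31.8
top 128 z [ 74.5 132.9 275.4 279.3]
   120 9 x [-32.3 -24.4 -21.8] y [-56.7 -12.8] yaw -6.3
   130 51 x [-39.5 -33.8 -26.2] y [-52.5  53.3] yaw 1.6
   140 35 x [-41.8 -36.6 -30. ] y [-39.4   8.7] yaw 7.3
   260 6 x [-70.9 -66.4 -60. ] y [ 7.5 55.3] yaw 1.5
```

View pics/tilt.png

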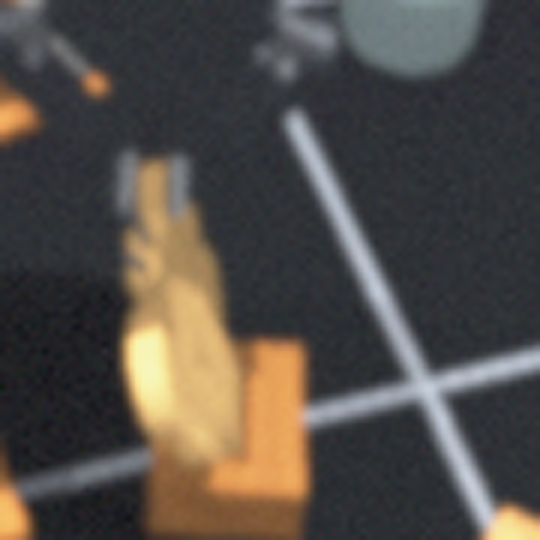

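The plate tilts as planned: in the tilt picture its face is visible (200,320), the fingertips hold the wing at (150,180), and its foot is against the slot rim. I tighten, draw it out along its lean and see whether the angle holds.

Call:
drive_tool(claw=[8,8,8,8,8,8,8,8], slide=[[0,0,0],[-0.006,0.002,0],[-0.009,0.003,0.01],[-0.013,0.005,0.02],[-0.018,0.007,0.035],[-0.026,0.01,0.06],[-0.026,0.01,0.1],[-0.026,0.01,0.14]], yaw=[0,0,0,0,0,0,0,0], newtons=50)

```text
time: 13.37
tool_pos: [0.5512, -0.1902, 0.3709]
tcp_rot: [-2.573, -1.796, 0.004]
wrist_force: [0.2, 0.6, 0.1]
width: 0.118
grip_force: 46.2
```

```bash
cat >> h.py <<'E'
def plane(o,ang,zmin,zmax,x0=-90,x1=60,ylim=(-70,16)):
    a=np.radians(ang); n=np.array([np.cos(a),np.sin(a)]); w=np.array([-n[1],n[0]])
    for k in ('side','top'):
        c=shot(k); pickle.dump(c,open(k+'1.pkl','wb'))
        W=cloud(c).reshape(-1,3)*1000; hs=cv2.cvtColor(c['color'],cv2.COLOR_RGB2HSV).reshape(-1,3)
        d=W[:,:2]-np.array(o); x=d@n;y=d@w;z=W[:,2]
        m=(hs[:,1]>60)&(hs[:,0]>8)&(hs[:,0]<35)&(hs[:,2]>60)&(x>x0)&(x<x1)&(y>ylim[0])&(y<ylim[1])&(z>zmin)&(z<zmax)
        x,y,z=x[m],y[m],z[m]; rng=np.random.default_rng(0); best=None
        if m.sum()<20: print(k,'few',m.sum()); continue
        for _ in range(400):   # RANSAC plane x=a+b y+c z
            i=rng.choice(len(x),3,False)
            try: p=np.linalg.solve(np.c_[np.ones(3),y[i],z[i]],x[i])
            except Exception: continue
            g=abs(p[0]+p[1]*y+p[2]*z-x)<1.2
            if abs(p[2])<.8 and abs(p[1])<.3 and (best is None or g.sum()>best.sum()): best=g
        g=best; p=np.linalg.lstsq(np.c_[np.ones(g.sum()),y[g],z[g]],x[g],rcond=None)[0]
        print(k,m.sum(),g.sum(),'lean',np.degrees(np.arctan(-p[2])).round(1),'yaw',np.degrees(np.arctan(-p[1])).round(1),'p',p.round(3),'z',np.percentile(z,[0,1,99,100]).round(1))
        lo=z<np.percentile(z,1)+12; print('   low: y',np.percentile(y[lo],[2,98]).round(1),' all y',np.percentile(y,[1,99]).round(1))
        for q in range(int(z.min()),int(z.max()),8):
            h=(z>=q)&(z<q+8)
            if h.sum()>3: print('     z',q+4,h.sum(),'y',np.percentile(y[h],[1,99]).round(1),'x',np.percentile(x[h],[1,50,99]).round(1))
E
python3 -c "
from h import *;st();plane((586.5,-240),-20.2,60,250,ylim=(-70,70))"
```

```text
t 13.37 tcp [ 551.2 -190.2  370.9] closing deg 159.84 z [-0.004  0.001 -1.   ] F [0.2 0.6 0.1] grip 46.23578900238499 w 10.05 q [-0.38  0.12  1.84 -0.    1.19 -0.02]
side 621 353 lean 14.1 yaw 0.5 p [ 8.116 -0.009 -0.251] z [104.6 111.2 224.6 248.9]
   low: y [-20.2  18.3]  all y [-58.3  45.1]
     z 108 9 y [-20.   -3.8] x [-23.9 -20.1 -19.6]
     z 116 13 y [-19.8  19. ] x [-22.1 -20.5 -19.9]
     z 124 16 y [-18.7  17.5] x [-23.6 -23.  -22.4]
     z 132 22 y [-42.   24.8] x [-31.7 -25.4 -24.6]
     z 140 32 y [-46.4  43.9] x [-37.5 -27.2 -25.6]
     z 148 41 y [-47.7  46.1] x [-39.9 -29.5 -28.2]
     z 156 39 y [-45.6  40.7] x [-39.2 -31.5 -29.6]
     z 164 25 y [-42.1  37.9] x [-34.7 -33.1 -31.8]
     z 172 39 y [-56.7  51.9] x [-45.3 -34.9 -33.7]
     z 180 49 y [-59.4  40.4] x [-47.2 -37.1 -35.7]
     z 188 51 y [-58.4  32.2] x [-50.5 -39.4 -38.1]
     z 196 63 y [-56.7  22.9] x [-52.9 -42.4 -39.9]
     z 204 157 y [-50.4  45.1] x [-61.2 -48.3 -42. ]
     z 212 46 y [-37.6  29.1] x [-55.8 -49.1 -43.6]
     z 220 11 y [-12.7  24.4] x [-55.3 -53.1 -51.2]
     z 228 4 y [-14.3  25.7] x [-55.2 -54.1 -52.4]
top 99 30 lean 7.0 yaw 0.6 p [-2.4742e+01 -1.1000e-02 -1.2400e-01] z [196.5 196.9 230.4 247.1]
   low: y [-55.4  54.3]  all y [-55.3  54.3]
     z 200 15 y [-55.9  54.8] x [-50.7 -46.5 -40.4]
     z 208 59 y [-51.2  51.7] x [-53.5 -47.3 -40.9]
     z 216 18 y [-33.6   6. ] x [-53.6 -49.1 -43.3]
     z 224 4 y [-10.   44.7] x [-59.3 -51.8 -50.4]
```

The plate is free of the slot and holds a lean of about 14° after springing back. I need about 20°, so I press the foot's back against the front edge of its own fixed block and over-tilt it a bit.

Call:
drive_tool(claw=[8,8,8,8,8,8,8,8], slide=[[0.05,-0.018,0],[0.1,-0.037,0],[0.13,-0.048,0],[0.13,-0.048,-0.05],[0.13,-0.048,-0.1],[0.13,-0.048,-0.14],[0.13,-0.048,-0.17],[0.13,-0.048,-0.17]], yaw=[0,0,0,0,0,0,0,0])

```text
time: 14.13
tool_pos: [0.6152, -0.2139, 0.2803]
tcp_rot: [-2.57, -1.794, 0.008]
wrist_force: [-0.5, -0.1, -1.6]
width: 0.125
grip_force: 47.5
```

```bash
python3 -c "
from h import *;st();plane((586.5,-240),-20.2,10,170,x0=12,x1=90,ylim=(-70,70))
t=pickle.load(open('top0.pkl','rb'));P,C=roi(t,522,582,236,294);P=P[(P[:,2]>.02)];print('sander',cv2.boxPoints(cv2.minAreaRect((P[:,:2]*1000).astype(np.float32))).round())"
```

```text
t 14.13 tcp [ 615.2 -213.9  280.3] closing deg 159.84 z [-0.009  0.003 -1.   ] F [-0.5 -0.1 -1.6] grip 47.49962640926242 w 10.66 q [-0.37  0.32  1.77 -0.    1.06 -0.02]
side 561 231 lean 14.4 yaw 0.4 p [ 5.3201e+01 -6.0000e-03 -2.5700e-01] z [ 10.1  12.  131.3 135.2]
   low: y [-35.7  16.6]  all y [-58.1  45. ]
     z 14 21 y [-35.8  -9.3] x [13.1 25.  49.8]
     z 22 23 y [-35.5  18.4] x [12.7 27.3 47.2]
     z 30 30 y [-35.6  29. ] x [13.  21.5 46.5]
     z 38 79 y [-35.4  34.7] x [14.1 16.7 43.4]
     z 46 23 y [-45.7  42.8] x [30.  40.9 42.2]
     z 54 22 y [-47.5  21.8] x [29.3 38.6 39.9]
     z 62 27 y [-46.2  45.3] x [27.  36.5 38.4]
     z 70 16 y [-40.6  43.4] x [33.6 35.1 36. ]
     z 78 17 y [-53.3  42.6] x [32.2 33.4 34.4]
     z 86 21 y [-58.5   4.7] x [20.1 31.3 32.2]
     z 94 33 y [-59.1  35.9] x [20.  29.2 30.8]
     z 102 43 y [-58.1  20.9] x [16.4 25.4 28.5]
     z 110 92 y [-53.8  50.6] x [13.5 20.4 25.9]
     z 118 100 y [-44.1  44.9] x [13.4 20.  24.5]
     z 126 7 y [-11.   24.8] x [12.8 14.9 17.3]
     z 134 7 y [-13.4  25. ] x [12.4 14.4 14.8]
top few 3
sander [[ 543. -307.]
 [ 639. -409.]
 [ 711. -341.]
 [ 615. -239.]]
```

Call:
drive_tool(claw=[8,8,8,8,8,8,8], slide=[[-0.006,0.002,0],[-0.012,0.004,-0.001],[-0.018,0.007,-0.002],[-0.024,0.009,-0.002],[-0.03,0.011,-0.003],[-0.036,0.013,-0.004],[-0.036,0.013,-0.004]], yaw=[0,0,0,0,0,0,0])

```text
time: 14.82
tool_pos: [0.6009, -0.2089, 0.2857]
tcp_rot: [2.57, 1.795, 0.007]
wrist_force: [6.7, -2.9, -1.3]
width: 0.123
grip_force: 58.2
```

```bash
python3 -c "
from h import *;st();plane((586.5,-240),-20.2,42,170,x0=-10,x1=90,ylim=(-70,70))"|grep -v '  z'
```

```text
t 14.82 tcp [ 600.9 -208.9  285.7] closing deg 159.86 z [ 0.008 -0.003 -1.   ] F [ 6.7 -2.9 -1.3] grip 58.24787029065192 w 10.46 q [-0.37  0.28  1.81 -0.    1.04 -0.02]
side 568 347 lean 21.4 yaw 1.5 p [ 5.8488e+01 -2.6000e-02 -3.9200e-01] z [ 42.2  46.8 134.2 143.8]
   low: y [-45.2  42.9]  all y [-59.   47.9]
top 67 40 lean 21.4 yaw 2.6 p [ 5.6109e+01 -4.6000e-02 -3.9200e-01] z [ 50.1  51.2 126.8 127.7]
   low: y [-40.6 -21.4]  all y [-55.7  16.9]
```

Call:
drive_tool(claw=[8,8,8,8,8], slide=[[-0.006,0.002,0],[-0.012,0.004,-0.002],[-0.018,0.006,-0.004],[-0.018,0.006,-0.004],[-0.018,0.006,-0.004]], yaw=[0,0,0,0,0])

```text
time: 15.33
tool_pos: [0.5924, -0.206, 0.2841]
tcp_rot: [2.569, 1.794, 0.008]
wrist_force: [6.1, -2.0, 0.4]
width: 0.125
grip_force: 60.7
```

```bash
python3 -c "
from h import *;st();plane((586.5,-240),-20.2,42,170,x0=-20,x1=90,ylim=(-70,70))"|grep -v '  z'
```

```text
t 15.33 tcp [ 592.4 -206.   284.1] closing deg 159.86 z [ 0.009 -0.003 -1.   ] F [ 6.1 -2.   0.4] grip 60.663433615118265 w 10.67 q [-0.37  0.27  1.83 -0.    1.03 -0.02]
side 683 447 lean 27.1 yaw 2.0 p [ 6.3227e+01 -3.5000e-02 -5.1200e-01] z [ 42.3  44.1 129.4 139.6]
   low: y [-38.5  36. ]  all y [-58.6  45.9]
top 122 65 lean 27.3 yaw 3.1 p [ 6.0849e+01 -5.5000e-02 -5.1700e-01] z [ 53.8  54.7 123.9 132.4]
   low: y [-40.  -18.2]  all y [-56.2  38.5]
```

Call:
drive_tool(claw=[8,8,8,8,8,8,8,8], slide=[[0.006,-0.002,0],[0.016,-0.006,0],[0.03,-0.011,0.01],[0.03,-0.011,0.06],[0.03,-0.011,0.12],[0.03,-0.011,0.16],[0.03,-0.011,0.16],[0.03,-0.011,0.16]], yaw=[0,0,0,0,0,0,0,0])

```text
time: 16.1
tool_pos: [0.6056, -0.2108, 0.3625]
tcp_rot: [2.576, 1.798, 0.0]
wrist_force: [-0.8, 0.3, -1.2]
width: 0.126
grip_force: 49.5
```

```bash
python3 -c "
from h import *;st();plane((586.5,-240),-20.2,60,250,x0=-40,x1=90,ylim=(-70,70))"
```

```text
t 16.1 tcp [ 605.6 -210.8  362.5] closing deg 159.83 z [ 0. -0. -1.] F [-0.8  0.3 -1.2] grip 49.531240006908774 w 10.78 q [-0.37  0.23  1.73 -0.    1.19 -0.02]
side 612 369 lean 20.0 yaw 0.9 p [ 8.6556e+01 -1.6000e-02 -3.6400e-01] z [ 96.  104.1 208.4 214. ]
   low: y [-21.2  16.3]  all y [-59.   44.8]
     z 100 6 y [-20.8  16.8] x [45.7 49.1 50.7]
     z 108 18 y [-21.5  15.1] x [45.3 47.7 48.6]
     z 116 9 y [-19.6  11.6] x [43.1 44.8 45.6]
     z 124 21 y [-37.6  13.1] x [39.6 41.5 42.8]
     z 132 33 y [-46.7  45.6] x [27.1 37.8 40.2]
     z 140 42 y [-47.6  39.6] x [24.4 34.9 37.6]
     z 148 41 y [-47.9  42.6] x [24.9 32.1 34.4]
     z 156 27 y [-38.9  45. ] x [28.4 29.6 31.9]
     z 164 42 y [-57.5  50. ] x [17.  26.6 29.1]
     z 172 49 y [-59.6  36.3] x [13.5 23.7 26.3]
     z 180 50 y [-59.6  29.5] x [ 9.6 20.6 23. ]
     z 188 75 y [-57.6  21.4] x [ 6.1 16.4 20.7]
     z 196 156 y [-50.3  45.2] x [ 3.6 11.1 16.8]
     z 204 35 y [-35.5  11.2] x [ 4.   9.7 14. ]
     z 212 8 y [-13.5  12.1] x [2.6 4.9 7. ]
top 131 37 lean 20.3 yaw 1.9 p [ 8.2906e+01 -3.4000e-02 -3.6900e-01] z [106.4 121.7 225.  233.1]
   low: y [-28.1  -9.6]  all y [-55.7  49.9]
     z 142 4 y [-41.1  -4.5] x [29.8 30.8 30.9]
     z 182 11 y [-56.8  -4.9] x [ 5.5 14.7 18.3]
     z 190 51 y [-52.6  50. ] x [ 0.7  6.8 14. ]
     z 198 43 y [-42.3  33.8] x [-1.3  7.2 12.5]
     z 206 5 y [-9.5 13.5] x [-0.5  2.6  5.5]
```

The lean now reads 20.0° from the side and 20.3° from the top, matching the panel. I rise, turn and carry it to a point above the panel, about 20 mm high at first.

Call:
drive_tool(claw=[8,8,8,8,8,8,8,8], slide=[[0,0,0.03],[0,0,0.08],[0,0,0.13],[-0.01,0.02,0.18],[-0.03,0.06,0.21],[-0.06,0.12,0.223],[-0.09,0.18,0.223],[-0.12,0.24,0.223]], yaw=[0,0,0,0.02,0.04,0.06,0.08,0.1])

```text
time: 16.87
tool_pos: [0.5445, -0.0898, 0.4713]
tcp_rot: [-2.258, -2.179, 0.003]
wrist_force: [-0.1, 0.9, -1.4]
width: 0.127
grip_force: 49.5
```

Call:
drive_tool(claw=[8,8,8,8,8,8,8,8], slide=[[-0.03,0.06,0],[-0.06,0.12,0],[-0.09,0.18,0],[-0.115,0.23,0],[-0.13,0.265,0],[-0.141,0.287,0],[-0.141,0.287,0],[-0.141,0.287,0]], yaw=[0.02,0.04,0.06,0.06,0.06,0.06,0.06,0.06])

```text
time: 17.53
tool_pos: [0.4748, 0.0529, 0.4719]
tcp_rot: [-2.046, -2.383, 0.003]
wrist_force: [-0.4, 0.4, 0.3]
width: 0.12
grip_force: 49.5
```

```bash
python3 -c "
from h import *;st();plane(EO*1000,10,172,340,x0=-120,x1=30,ylim=(-75,75))
for k in('side','top'):
    c=pickle.load(open(k+'1.pkl','rb'));W=cloud(c).reshape(-1,3);hs=cv2.cvtColor(c['color'],cv2.COLOR_RGB2HSV).reshape(-1,3)
    x=(W[:,:2]-EO)@EN*1000; y=(W[:,:2]-EO)@EW*1000; z=W[:,2]*1000
    m=(hs[:,1]<60)&(hs[:,2]>100)&(abs(x)<45)&(abs(y)<75)&(z>150)&(z<172);print(k,'paneltop z',np.percentile(z[m],[50,90,98]).round(1),'x',np.percentile(x[m],[2,50,98]).round(1),'y',np.percentile(y[m],[1,99]).round(1))
"
```

```text
t 17.53 tcp [474.8  52.9 471.9] closing deg 8.71 z [-0.002 -0.001 -1.   ] F [-0.4  0.4  0.3] grip 49.46486020926386 w 10.25 q [ 0.06 -0.15  1.92 -0.    1.38 -0.09]
side 299 94 lean 19.1 yaw 0.4 p [ 3.4302e+01 -7.0000e-03 -3.4600e-01] z [204.5 208.8 322.6 324.7]
   low: y [-22.  -18.5]  all y [-58.8  44.8]
     z 208 8 y [-22.2 -18.5] x [-36.7 -32.1 -24.7]
     z 216 6 y [-20.2 -18.6] x [-38.5 -31.4 -27.7]
     z 232 5 y [-13.8  34.8] x [-47.  -46.4 -45.4]
     z 240 11 y [-46.4 -18.8] x [-49.2 -45.4 -36.5]
     z 248 18 y [-48.2  38.7] x [-52.7 -49.4 -40.1]
     z 256 25 y [-46.5  32.4] x [-55.3 -49.3 -41.8]
     z 264 5 y [-50.9  43.3] x [-57.5 -56.3 -54.2]
     z 272 16 y [-56.8  50.1] x [-61.5 -59.5 -52.2]
     z 280 17 y [-59.2  19. ] x [-64.1 -58.9 -51.1]
     z 288 25 y [-60.2  43.6] x [-66.7 -61.9 -53.4]
     z 296 35 y [-57.2  22.5] x [-69.8 -65.5 -57.1]
     z 304 87 y [-51.5  37.7] x [-72.2 -66.  -58.4]
     z 312 29 y [-40.1  35. ] x [-71.  -64.1 -61.6]
     z 320 8 y [-14.6  14.5] x [-72.9 -70.8 -67.7]
top 81 32 lean 19.7 yaw -0.0 p [48.148  0.    -0.359] z [253.  256.2 309.2 310.5]
   low: y [-43.  -33.3]  all y [-56.6  10.5]
     z 273 4 y [-39.7 -32.1] x [-50.9 -50.  -49.5]
     z 281 5 y [-49.6 -31.8] x [-54.2 -53.6 -52. ]
     z 289 9 y [-56.5 -34. ] x [-64.1 -56.5 -54.9]
     z 297 18 y [-56.6 -24.6] x [-71.4 -66.5 -57.2]
     z 305 39 y [-50.2  11.7] x [-73.6 -66.4 -59.6]
side paneltop z [159.7 162.  163.1] x [-27.6 -22.1 -16.3] y [-64.2  63.5]
top paneltop z [158.5 161.6 164.2] x [-26.9 -20.2 -13.8] y [-62.8 -31.1]
```

Call:
drive_tool(claw=[8,8,8,8,8,8], slide=[[0,0,-0.01],[0,0,-0.02],[0,0,-0.03],[0,0,-0.034],[0,0,-0.034],[0,0,-0.034]], yaw=[0,0,0,0,0,0])

```text
time: 18.13
tool_pos: [0.475, 0.0526, 0.4558]
tcp_rot: [-2.048, -2.382, 0.001]
wrist_force: [0.2, -0.3, -0.2]
width: 0.126
grip_force: 49.5
```

```bash
python3 -c "
from h import *;st();plane(EO*1000,10,172,340,x0=-120,x1=30,ylim=(-75,75));leanp()
c=pickle.load(open('side1.pkl','rb')); t=pickle.load(open('top1.pkl','rb'))
o=np.hstack([cv2.resize(x,(400,400),interpolation=cv2.INTER_CUBIC) for x in (c['color'][70:240,170:340,::-1],t['color'][150:260,180:290,::-1])])
cv2.imwrite('pics/fin.png',o)"
```

```text
t 18.13 tcp [475.   52.6 455.8] closing deg 8.62 z [-0.001 -0.    -1.   ] F [ 0.2 -0.3 -0.2] grip 49.48155601043254 w 10.79 q [ 0.06 -0.15  1.94 -0.    1.35 -0.09]
side 278 69 lean 19.3 yaw -0.2 p [ 3.0093e+01  3.0000e-03 -3.5000e-01] z [189.5 194.7 307.4 309.2]
   low: y [-20.6   0.5]  all y [-58.4  45.2]
     z 193 7 y [-20.7   1.1] x [-36.2 -31.  -27.5]
     z 201 4 y [-19.3  -7. ] x [-41.6 -37.5 -27.9]
     z 217 6 y [-35.9  39.5] x [-46.7 -46.2 -45.6]
     z 225 6 y [-45.5 -44.1] x [-46.2 -42.  -37.8]
     z 233 23 y [-48.2  41.4] x [-52.1 -48.7 -38.9]
     z 241 16 y [-46.3 -15.3] x [-55.9 -49.9 -42.7]
     z 249 6 y [-48.8  46.4] x [-57.4 -56.8 -47.6]
     z 257 14 y [-57.8  36.4] x [-61.5 -59.4 -49.5]
     z 265 20 y [-59.2  46.6] x [-64.  -59.7 -51.8]
     z 273 20 y [-59.  29.] x [-66.3 -63.1 -54.2]
     z 281 40 y [-57.  26.] x [-69.9 -63.9 -56.2]
     z 289 83 y [-50.1  45.1] x [-72.  -65.2 -58.3]
     z 297 25 y [-29.7  10.7] x [-70.5 -66.  -61.4]
     z 305 7 y [-13.7  12.9] x [-73.1 -70.6 -69. ]
top 86 37 lean 20.3 yaw 0.6 p [ 4.5276e+01 -1.1000e-02 -3.7000e-01] z [239
[... 534 characters left out ...]
[-65.1  52.2] yaw 10.2
side 82 45 x [-3.6 -0.4 12.7] y [-65.5  62.2] yaw 4.4
side 97 17 x [-4.1  1.2  7.7] y [-66.9 -49.4] yaw 27.9
side 112 19 x [-10.5  -5.7   1.9] y [-65.3 -13.7] yaw 8.1
side 127 19 x [-17.6 -11.3  -5.7] y [-65.5  22.3] yaw 4.8
side 142 19 x [-23.1 -17.1  -9.8] y [-65.3  50.2] yaw 3.4
side 157 136 x [-27.  -22.9 -16.2] y [-65.7  63.1] yaw 1.8
top 22 11 x [-55.6 -46.9  37.7] y [-61.6 -46. ] yaw 405.5
top 37 10 x [-47.3 -40.2  30. ] y [-54.2 -46.3] yaw 347.1
top 97 9 x [ 3.9  5.9 10. ] y [-59.2 -41.1] yaw 4.1
top 127 9 x [-7.4 -4.5 -1.5] y [-60.8 -36.4] yaw 2.0
top 142 11 x [-13.2  -9.7  -6.9] y [-58.6 -32.7] yaw 0.1
top 157 46 x [-27.6 -21.2 -13.5] y [-62.5 -30.5] yaw -5.8
```

View pics/fin.png

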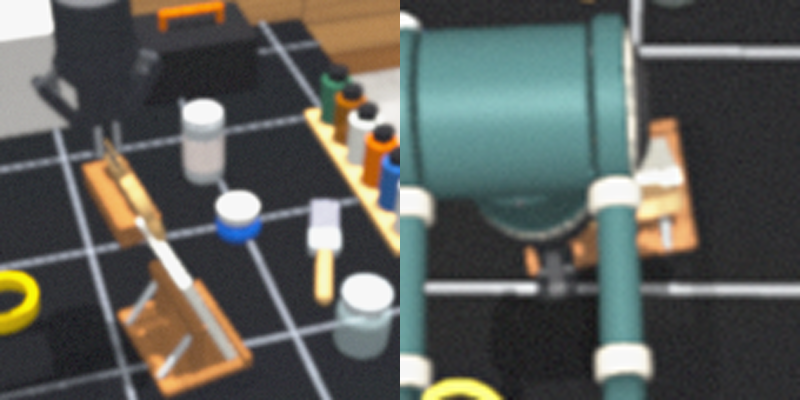

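The final view shows the butterfly upright and in line with the panel above its top edge (left crop (135,190)), clear of panel and easel. It leans about 20° with its foot about 3 cm up, and the panel is unmoved on the easel.

```bash
python3 -c "
from h import *;print(bot.finish_job())"
```

```text
the job is handed in; nothing more can be done
None
```

Job handed in at about 18 s: the panel leans on the easel at about 20°, centred and square to it, and the butterfly is held about 3 cm above its top edge, in the same plane and at the same lean (my last camera readings; no verdict came back).

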